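# Stand the knocked-over bookend up and close the row of cartons

## Task

The steel bookend at the end of the carton row has been knocked on its back and the last carton has slumped against its neighbour. By pushing only - pick nothing up - tip the bookend back onto its base plate and slide it up to the row, so that the slumped carton stands upright and flush against its neighbour and the bookend stands flat against that carton, holding it near the middle. Leave everything else where it stands.

Things in the scene. Friction and masses are not known exactly. Their poses are not given: they have to be found in the camera images.
- bookend: Loose L-shaped bare steel bookend, 0.7-1 kg: upright plate 100 wide x 120 high x 4 mm; base plate 100 x 130 x 6 mm. Origin: middle of the heel edge, where the upright's outer face meets the base's underside. Own x: along the width; y: along the base, away from the outer face; z: up the upright. Starts on its back: upright flat on the mat, top towards the row (z level), base plate straight up (y up).
- base_end (a point): Middle of the free end of the bookend's base plate, 130 mm from the heel (mid-thickness): at the start the top of the upstanding plate. Pushed near here away from the row with 2-3 N, the bookend pivots on its heel, balances at about 25 degrees, then drops onto its base, its upright's outer face to the row.
- upright_top (a point): Middle of the top edge of the bookend's upright, 120 mm from the heel; at the start it lies on the mat, pointing to the row. The standing bookend slides under about 4-8 N pushed below mid-height on the inside of the upright; pushed near the top it may tip over again.
- carton_end: Loose last carton of the row, plain cardboard, 45 mm thick (own y), 150 deep (own x), 200 high (own z), 0.3-0.55 kg; origin: centre of its underside. Starts leaning about 20 degrees on carton_b, its foot slid out along own +y (away from the row). Pushed at the foot towards the row with 2-4 N it rises upright against carton_b; the standing bookend can do that pushing.
- carton_b: Loose upright carton, plain cardboard, 60 mm thick (own y), 150 deep (own x), 210 high, 0.55 kg; the slumped carton leans on its +y face. Origin: centre of its underside. Own +y is the row's direction, from the drawer unit towards the bookend.
- carton_a: Loose upright carton, 60 mm thick, 150 mm deep, 225 mm high, 0.6 kg, plain cardboard, standing between carton_b and the drawer unit. Origin: centre of its underside.
- drawer_unit: Fixed small-parts drawer unit, 200 mm deep (own x), 170 mm wide (own y), 245 mm high, grey, clear drawers on its +x side; it backs up the row, so the row cannot be pushed past it. Origin: centre of its underside.
- mat: Fixed black rubber bench mat, 400 mm (own x) by 820 mm (own y), 3 mm thick; the row, the bookend and the small things stand on its top, 3 mm above the table. Origin: centre of its underside; own +y is the direction of the row.
- tape_roll: Bystander: roll of clear tape lying flat, 96 mm across, 48 mm high. Origin: centre of its underside.
- lens: Bystander: black camera lens standing on end, 72 mm across, 86 mm high. Origin: centre of its underside.
- torch: Bystander: aluminium torch standing on its head, 42 mm across, 135 mm high. Origin: centre of its underside.
- small_carton: Bystander: small cardboard carton 70 x 70 mm, 85 mm high. Origin: centre of its underside.
- jar: Bystander: small jar with a white lid, 56 mm across, 75 mm high. Origin: centre of its underside.
- charger: Bystander: black battery charger 85 x 62 mm, 38 mm high. Origin: centre of its underside.
- mug: Bystander: white mug, 80 mm across, 95 mm high, handle at own +y. Origin: centre of its underside.
Mind the look-alikes: they are no part of the job. What is shaped like the bookend but green or orange is not meant.

How it is judged:
By the outcome, as a careful person would: the job done as asked, in the order asked, and still so for the second after the job is handed in, with the robot touching nothing.
It also fails if it takes over 58 s, if anything falls off the work surface, if the arm or the gripper's body presses on something with over 40 N, if the wrist force passes 120 N, or if a joint passes its speed limit or range.

## Robot

A 6-joint arm with a two-finger parallel gripper is mounted at the origin on the work surface. World frame = base frame: x ahead of the robot, y to its left, z up, the work surface at z = 0. Lengths are in m, angles in rad, forces in N, time in s.
With the tool pointing down it reaches from about 0.225 to 0.875 m from the base axis. Payload 3.4 kg.
Tool frame: the origin (TCP) lies midway between the tips of the shut fingers; the grasp point (between the pads) lies robot.grip_point_offset behind it (robot.grip_point_offset is the distance from the TCP to the grasp point, in m); z points along the fingers, y is the line along which they close (so a half turn about z gives the same grasp; the last joint's range is limited). The gripper opens to 85 mm and grips with 20 to 120 N. Pads are 22 mm wide; open, the fingers measure 114 mm over their backs; the gripper's body (76 mm by 85 mm) begins 54 mm behind the grasp point. The pads swing forward as they close: fully open they stand 13 mm farther back than shut.
Start: joints at [1.212, 0.276, 1.505, -0, 1.361, -0.121], TCP at [0.135, 0.559, 0.231] pointing down, gripper open.
Joint ranges: [-2.89, 2.89], [-0.75, 2.08], [0.22, 2.7], [-1.18, 4.32], [0.11, 2.71], [-2.7, 2.7]. Speed limits (rad/s): [2.57, 2.57, 3.14, 3.14, 3.14, 3.14].

## Interface

Orientations are given as [roll, pitch, yaw] about the fixed x, y, z axes, in that order (R = Rz(yaw) Ry(pitch) Rx(roll)).
In Python, from plant import robot gives the robot as it stands.
- The arm moves only by the shell command python3 -m crank 'ROWS' [FORCE]. ROWS is JSON, a list of rows, each a list of 5 numbers: the shift along the tool's x, y, z in cm, then the turn about the tool's z in rad, then the opening, from -1 (shut) to 1 (fully open). A call has 1 to 12 rows; each row shifts and turns the commanded pose from where the row before left it, along the tool's axes as they then stand; what a row does not reach is not made up. A row lasts 1/12 s, in which the tool goes at most 41.7 mm and 7.16 degrees, less where a joint would pass 70% of its speed; a pose out of reach is approached as far as the arm can. A call is refused whole if a number of a shift passes 4.17 or a number of a turn 0.125, either way. A call with a gripper value outside its range is refused whole. The fingers move at their own pace and stop on an object; FORCE is the grip in N (left out, the last holds). Time passes only in rows, so rows that do not move let the fingers close. It gives the time, the measured TCP pose, the force, the opening and the grip force at its end, in the units of the state.
- robot.sense(): the state, without advancing time (a new reading comes with each control period).
- robot.capture(name): name is "scene" or "top" or "wrist"; returns (picture, depth): 420x560x3 uint8, blue, green, red; 420x560 float32, m along the optical axis (not along the pixel's ray), 0 where there is no reading.
- robot.get_calibration(name): a dict with "camera_matrix" (3x3 intrinsics, pixels), "world_to_cam" (4x4, takes a point from world to camera coordinates). Camera axes: x right, y down, z forward; pixel columns grow to the right and rows downward; lengths in m; the calibration is good to about 2 mm. A picture is of the moment at which its call begins: read the wrist's pose just before it. get_calibration takes no time and is no camera call; for the wrist camera it gives the pose at the moment of the call.
- robot.hand_in(): hands the job in; it is judged then, once.
The state is a dict: "clock": time; "q": joint angles; "dq": joint speeds; "joint_torque": joint torques, N m; "ee_pos": TCP position; "eef_rot": TCP orientation; "ft_force": force on the tool from outside, world axes, zero at the start; "ft_torque": the same for the moment, N m; "grip_width": opening from 0.0 (shut) to 1.0 (fully open); "grip_force": force on a finger pad.
Only numpy, scipy, OpenCV 4.12 (cv2) and the standard library are available. Lean on these libraries where they do the work, as an engineer would, in place of code of your own. Each camera call takes 0.05 s, during which the arm holds its last target. There are 200 camera calls.

## Working session

There is one attempt and no reset: what is moved stays moved. The work goes in short steps, Python scripts to look and compute and a shell command to move; the robot and the scene stay as the last step left them, time stands still between calls to the robot, and variables do not carry over. Pictures are saved under pics/ and viewed, at most 10 in all, crops included, and the job is handed in when it is done.

```bash
mkdir -p pics
cat > h.py <<'E'
import numpy as np, cv2
from plant import robot
def cap(n):
    cal=robot.get_calibration(n); im,d=robot.capture(n)
    return im,d,np.array(cal["camera_matrix"]),np.array(cal["world_to_cam"])
def cloud(d,K,T):
    v,u=np.indices(d.shape); P=np.stack([(u-K[0,2])/K[0,0]*d,(v-K[1,2])/K[1,1]*d,d],-1)
    R,t=T[:3,:3],T[:3,3]; W=(P-t)@R; W[d<=0]=np.nan; return W
E
python3 - <<'E'
from h import *
s=robot.sense(); print(s["clock"],s["ee_pos"],s["eef_rot"],s["ft_force"],robot.grip_point_offset)
for n in("scene","top"):
    im,d,K,T=cap(n); cv2.imwrite(f"pics/{n}0.png",im); np.savez(f"{n}0.npz",im=im,d=d,K=K,T=T)
    C=-T[:3,:3].T@T[:3,3]; print(n,C.round(3),(d>0).mean())
E
```

```text
0.0 [0.13528185 0.55831717 0.230417  ] [-3.13974760e+00 -2.28475198e-04  2.90377134e+00] [-0.04346904 -1.17314312  0.0825762 ] 0.0187
scene [ 1.365 -0.255  0.776] 0.9958971088435374
top [ 0.432 -0.021  1.427] 0.9960076530612245
```

View pics/scene0.png

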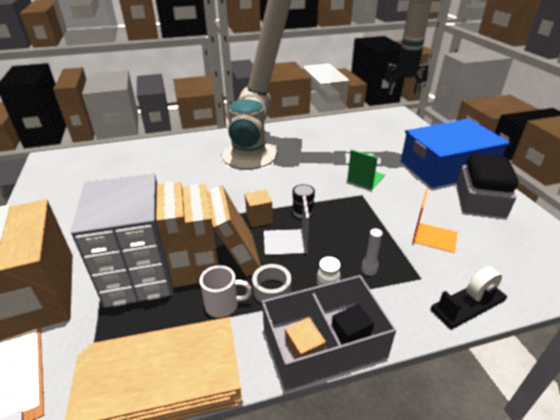

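View pics/top0.png

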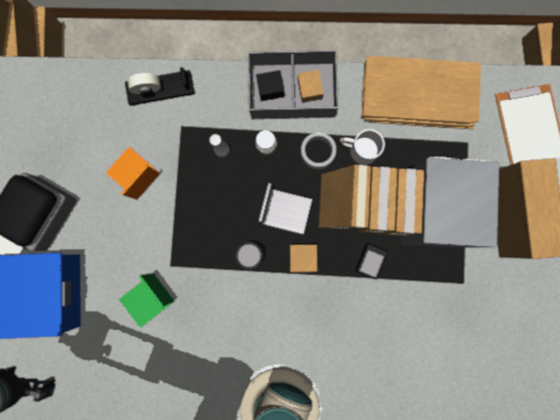

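The scene view shows the steel bookend at about (287,240), with its upright plate flat on the mat and its base plate standing up at (305,215). In the top view it is at (287,210), with the base edge at (265,203). The look-alikes are the green one at top (147,300) and the orange one at top (133,172), both off the mat. The slumped carton is at top (337,197), carton_b at (380,198), carton_a at (408,200) and the drawer unit at (460,200). I choose the bare steel one on the mat.

Run:
```python
from h import *
z=np.load("top0.npz"); im,d,K,T=[z[k] for k in("im","d","K","T")]; W=cloud(d,K,T)
cv2.imwrite("pics/crop0.png",cv2.resize(im[115:285,170:430],None,fx=3,fy=3,interpolation=cv2.INTER_CUBIC))
g=cv2.cvtColor(im,cv2.COLOR_BGR2GRAY)
H=W[...,2]
def show(n,m):
    P=W[m]; 
    if len(P)<4: print(n,len(P));return
    r=cv2.minAreaRect(P[:,:2].astype(np.float32)); print(n,len(P),"c",np.round(r[0],3),"size",np.round(r[1],3),"ang",round(r[2],1),"z",np.percentile(P[:,2],[5,50,95]).round(3), "box",cv2.boxPoints(r).round(3).tolist())
def roi(u0,u1,v0,v1):
    m=np.zeros(g.shape,bool); m[v0:v1,u0:u1]=1; return m
b=roi(255,318,180,240)
show("plate",b&(H<.03)&(g>110)); show("base top",b&(H>.1)); 
show("b top",roi(368,400,155,240)&(H>.2)&(H<.218)); show("a top",roi(390,428,155,240)&(H>.219)&(H<.235))
show("end hi",roi(318,375,155,240)&(H>.05)&(H<.203))
show("drawer",roi(420,500,150,250)&(H>.235)&(H<.255))
m=cv2.inRange(g,0,45)>0
for n,c in dict(torch=(205,232,125,160),jar=(252,280,125,155),tape=(298,338,130,170),mug=(338,388,125,166),lens=(234,266,240,270),small=(286,322,240,275),charger=(355,390,240,280)).items():
    show(n,roi(*c)&(H>.025))
# lean profile: height along row
P=W[roi(315,375,155,240)&(H>.008)]
for lo in np.arange(-.0,.2,.02): pass
print("uy dirs", [np.round(W[v,u],3).tolist() for u,v in((325,198),(340,198),(350,198),(356,198),(362,198),(380,198),(408,198))])
```

```text
plate 1489 c [ 0.543 -0.005] size [0.132 0.113] ang 76.8 z [0.002 0.007 0.012] box [[0.4729999899864197, -0.0560000017285347], [0.5830000042915344, -0.0820000022649765], [0.6129999756813049, 0.04600000008940697], [0.503000020980835, 0.07199999690055847]]
base top 125 c [0.55  0.046] size [0.007 0.099] ang 76.8 z [0.105 0.132 0.137] box [[0.5009999871253967, 0.05400000140070915], [0.597000002861023, 0.03099999949336052], [0.5989999771118164, 0.03799999877810478], [0.5019999742507935, 0.05999999865889549]]
b top 1602 c [ 0.556 -0.243] size [0.063 0.154] ang 87.9 z [0.209 0.213 0.217] box [[0.4779999852180481, -0.2709999978542328], [0.6309999823570251, -0.2770000100135803], [0.6340000033378601, -0.2150000035762787], [0.47999998927116394, -0.20900000631809235]]
a top 1752 c [ 0.557 -0.296] size [0.079 0.191] ang 87.7 z [0.224 0.228 0.232] box [[0.46000000834465027, -0.3319999873638153], [0.6510000228881836, -0.33899998664855957], [0.6539999842643738, -0.25999999046325684], [0.46299999952316284, -0.25200000405311584]]
end hi 2634 c [ 0.587 -0.168] size [0.149 0.208] ang 88.4 z [0.059 0.16
[... 1696 characters left out ...]
]]
small 705 c [ 0.408 -0.058] size [0.068 0.068] ang 1.0 z [0.084 0.089 0.093] box [[0.37299999594688416, -0.024000000208616257], [0.37400001287460327, -0.09200000017881393], [0.44200000166893005, -0.09099999815225601], [0.4410000145435333, -0.023000000044703484]]
charger 718 c [ 0.402 -0.245] size [0.063 0.085] ang 68.9 z [0.035 0.041 0.046] box [[0.35199999809265137, -0.2590000033378601], [0.4309999942779541, -0.289000004529953], [0.453000009059906, -0.23100000619888306], [0.37400001287460327, -0.20000000298023224]]
uy dirs [[0.571, -0.113, 0.05], [0.563, -0.146, 0.138], [0.557, -0.165, 0.194], [0.556, -0.178, 0.207], [0.557, -0.193, 0.198], [0.556, -0.234, 0.215], [0.556, -0.298, 0.227]]
```

View pics/crop0.png

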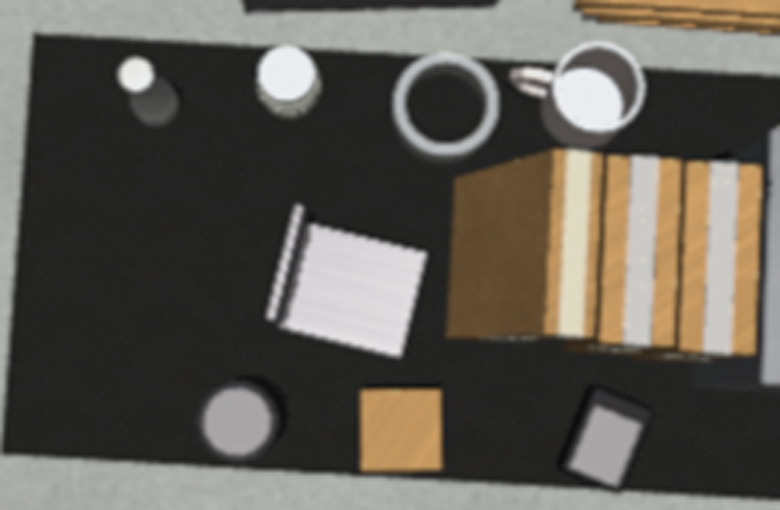

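The crop confirms it: bare steel, its upright lying on the mat at (350,290), and its base plate on edge along (298,205)-(270,320). The lens, jar and torch stand clear of the path. The tool's y axis already matches the bookend's own y (about 13.4° off world y), so I'll tip it with the back of an open finger.

```bash
python3 -m crank '[[-2.91,-2.67,0,0,1],[-2.91,-2.67,0,0,1],[-2.91,-2.67,0,0,1],[-2.91,-2.67,0,0,1],[-2.91,-2.67,0,0,1],[-2.91,-2.67,0,0,1],[-2.91,-2.67,0,0,1],[-2.91,-2.67,0,0,1],[-2.91,-2.67,0,0,1],[-2.91,-2.67,0,0,1],[-2.91,-2.67,0,0,1],[-2.91,-2.67,0,0,1]]'
python3 -m crank '[[-2.91,-2.67,0,0,1],[-2.91,-2.67,0,0,1],[-2.91,-2.67,0,0,1],[-2.91,-2.67,0,0,1],[-2.91,-2.67,0,0,1],[-2.91,-2.67,0,0,1],[0,0,3,0,1],[0,0,3,0,1],[0,0,0,0,1],[0,0,0,0,1]]'
python3 - <<'E'
from h import *
a=cap("wrist")[0];b=cap("scene")[0]
cv2.imwrite("pics/w1.png",np.hstack([a,cv2.resize(b[120:330,200:480],None,fx=2,fy=2)])[:, :].astype(np.uint8)[::1,::1] if 0 else cv2.resize(np.hstack([a,cv2.resize(b[120:330,200:480],(560,420))]),(800,300)))
print(robot.sense()["ee_pos"],robot.sense()["ft_force"])
E
```

```text
clock: 1.1
ee_pos: [0.3997, 0.1634, 0.2312]
eef_rot: [3.141, -0.0, 2.904]
ft_force: [1.4, -0.1, -0.1]
grip_width: 1.001
grip_force: 0.0
clock: 1.93
ee_pos: [0.5298, -0.0315, 0.1698]
eef_rot: [-3.141, -0.005, 2.903]
ft_force: [-0.0, 0.6, -0.4]
grip_width: 0.994
grip_force: 0.0
[ 0.53206578 -0.03140874  0.17261729] [-0.03053795 -1.00096324  0.32911924]
```

View pics/w1.png

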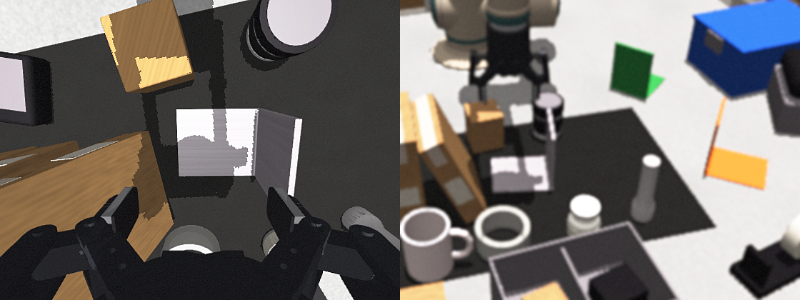

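The wrist view (left) shows the bookend between the open fingers, its base plate at (275,150), with nothing in the way. In the scene view (right) the fingers at (475,85) and (545,85) stand over the bookend at (520,170). The finger knuckles look wider than the tips, so I'll measure the gripper's profile from depth before relying on the finger backs for the slide.

Run:
```python
from h import *
s=robot.sense(); p=np.array(s["ee_pos"]); yw=s["eef_rot"][2]
tx=np.array([np.cos(yw),np.sin(yw)]); ty=np.array([np.sin(yw),-np.cos(yw)])
for n in("scene","top"):
    im,d,K,T=cap(n); W=cloud(d,K,T).reshape(-1,3)
    D=W-p; X=D[:,:2]@tx; Y=D[:,:2]@ty; Z=D[:,2]
    ok=(abs(X)<.1)&(abs(Y)<.11)
    for z in np.arange(-.01,.2,.01):
        m=ok&(Z>=z)&(Z<z+.01)
        if m.sum()>5: print(n,round(z,3),m.sum(),"Y",np.percentile(Y[m],[2,98]).round(3),"X",np.percentile(X[m],[2,98]).round(3))
```

```text
scene 0.01 13 Y [-0.047  0.05 ] X [-0.015 -0.002]
scene 0.02 35 Y [-0.055  0.055] X [-0.015  0.001]
scene 0.03 35 Y [-0.054  0.055] X [-0.015  0.002]
scene 0.04 34 Y [-0.054  0.055] X [-0.016  0.001]
scene 0.05 50 Y [-0.069  0.067] X [-0.017 -0.007]
scene 0.06 130 Y [-0.073  0.071] X [-0.017  0.008]
scene 0.07 153 Y [-0.07   0.071] X [-0.02   0.012]
scene 0.08 129 Y [-0.069  0.069] X [-0.021 -0.002]
scene 0.09 136 Y [-0.067  0.067] X [-0.023 -0.007]
scene 0.1 221 Y [-0.069  0.066] X [-0.023 -0.004]
scene 0.11 173 Y [-0.066  0.066] X [-0.016  0.007]
scene 0.12 30 Y [-0.036  0.036] X [-0.039 -0.01 ]
scene 0.13 106 Y [-0.035  0.035] X [-0.041 -0.014]
scene 0.14 116 Y [-0.037  0.034] X [-0.041 -0.009]
scene 0.15 114 Y [-0.036  0.035] X [-0.04 -0.01]
scene 0.16 121 Y [-0.037  0.035] X [-0.041 -0.011]
scene 0.17 161 Y [-0.036  0.034] X [-0.039  0.003]
scene 0.18 75 Y [-0.032  0.032] X [-0.038 -0.013]
scene 0.19 125 Y [-0.034  0.035] X [-0.039 -0.01 ]
top -0.01 17 Y [-0.11  -0.104] X [-0.098 -0.079]
top 0.14 9 Y [-0.025  0.017] X [0.028 0.039]
top 0.15 7 Y [-0.012  0.024] X [0.029 0.038]
top 0.17 22 Y [-0.026  0.021] X [0.027 0.038]
```

Fully open, the finger backs sit at ±56 mm and the knuckles stick out to ±72 mm from 50 mm above the TCP. That works for tipping high on the base plate, but pushing the inside of the upright with this gripper would have the knuckles or body hit the upright's top or the carton. I'll slide the bookend by the edge of its base's free end instead, with both fingers. That is very low, so it won't tip. First I tip it up.

```bash
python3 -m crank '[[0,0,2.5,0,1],[0,0,2.5,0,1],[0,0,2.5,0,1],[0,0,0,0,1],[0,1,0,0,1],[0,0.5,0,0,1],[0,0.5,0,0,1],[0,0.5,0,0,1],[0,0.5,0,0,1],[0,0.5,0,0,1]]'
python3 -m crank '[[0,0.6,0,0,1],[0,0.6,0,0,1],[0,0.6,0,0,1],[0,0.6,0,0,1],[0,0.5,0,0,1],[0,0.5,0,0,1]]'
python3 - <<'E'
from h import *
im,d,K,T=cap("scene"); cv2.imwrite("pics/s2.png",cv2.resize(im[120:330,200:480],(800,600)))
E
```

```text
clock: 2.97
ee_pos: [0.5406, 0.0027, 0.0974]
eef_rot: [3.142, 0.003, 2.904]
ft_force: [0.6, -3.0, 0.8]
grip_width: 1.0
grip_force: 0.8
clock: 3.47
ee_pos: [0.5474, 0.0362, 0.096]
eef_rot: [3.141, -0.001, 2.904]
ft_force: [-0.4, -1.2, 0.3]
grip_width: 0.999
grip_force: 0.3
```

View pics/s2.png

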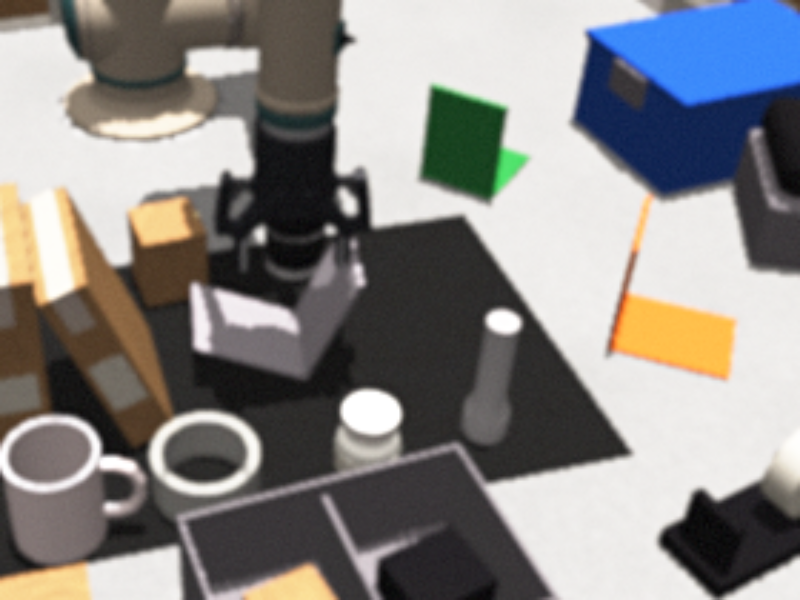

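The bookend is pivoting on its heel, at about 20° now: upright top at (195,310), base end at (360,260). I'll push it just past balance and then lift straight out, so the rising upright can't catch the rear finger.

```bash
python3 -m crank '[[0,0.5,-0.1,0,1],[0,0.5,-0.1,0,1],[0,0.5,-0.1,0,1],[0,0.5,-0.1,0,1],[0,0.4,-0.1,0,1]]'
python3 - <<'E'
from h import *
im,d,K,T=cap("scene"); cv2.imwrite("pics/s3.png",cv2.resize(im[150:290,240:430],(760,560)))
E
```

```text
clock: 3.93
ee_pos: [0.5535, 0.0594, 0.1015]
eef_rot: [3.141, 0.0, 2.904]
ft_force: [-0.8, -0.4, -0.4]
grip_width: 1.002
grip_force: 0.0
```

View pics/s3.png

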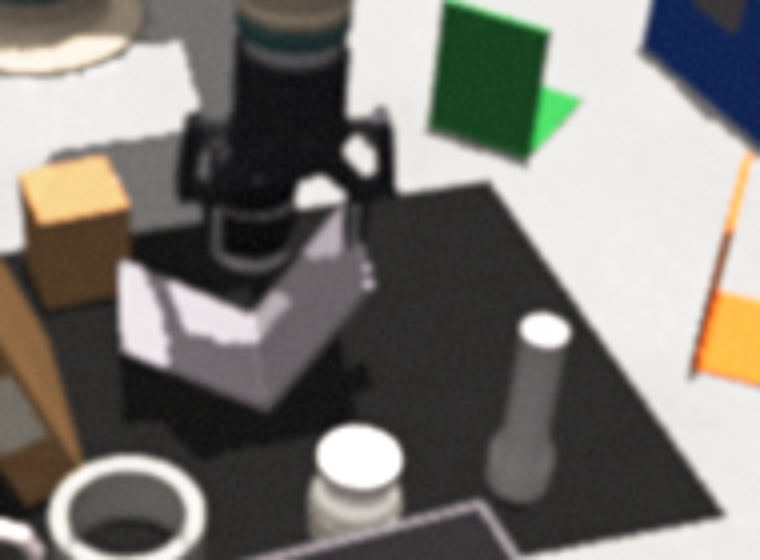

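The bookend is now at about 35-40°: upright top at (125,300), heel at (265,405), base end at (360,260). The contact force has faded, so it's past balance. One more nudge, then I lift out.

```bash
python3 -m crank '[[0,0.5,0,0,1],[0,0.5,0,0,1],[0,0.3,-0.5,0,1],[0,0,-2,0,1],[0,0,-3.5,0,1],[0,0,-3.5,0,1],[0,0,-3.5,0,1],[0,0,0,0,1]]'
python3 - <<'E'
from h import *
im,d,K,T=cap("scene"); cv2.imwrite("pics/s4.png",cv2.resize(im[150:290,240:430],(760,560)))
E
```

```text
clock: 4.65
ee_pos: [0.5605, 0.0717, 0.2393]
eef_rot: [3.138, 0.014, 2.904]
ft_force: [0.7, 1.2, 1.1]
grip_width: 1.001
grip_force: 0.0
```

View pics/s4.png

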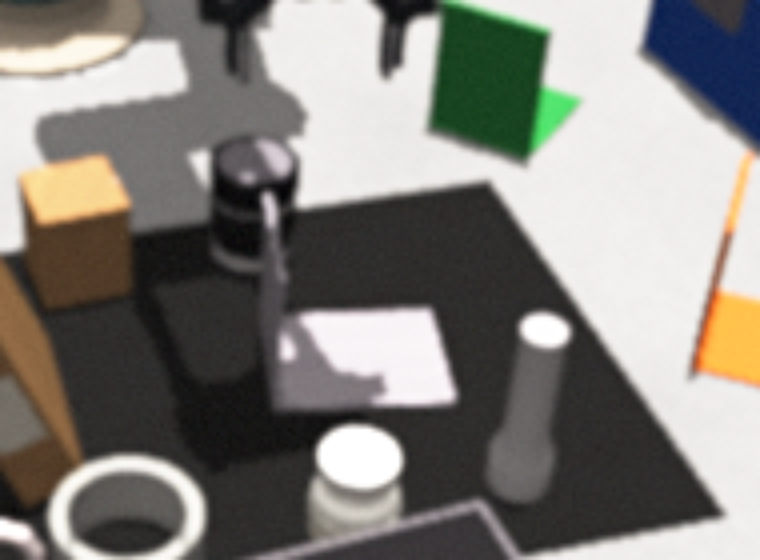

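It is up on its base: upright edge at (270,300), base plate at (365,355). Now I clear the arm away beyond the base end and measure.

```bash
python3 -m crank '[[0.2,3.6,0,0,1],[0.2,3.6,0,0,1],[0.2,3.6,0,0,1],[0.2,3.6,0,0,1],[0.3,3.6,0,0,1],[0,0,0,0,1],[0,0,0,0,1]]'
cat > meas.py <<'E'
from h import *
z=cap("top"); im,d,K,T=z; W=cloud(d,K,T); H=W[...,2]; hs=im.astype(int)
s=robot.sense(); print("t",s["clock"],"q",np.round(s["q"],3),"p",np.round(s["ee_pos"],4),"yaw",round(s["eef_rot"][2],3))
g=cv2.cvtColor(im,cv2.COLOR_BGR2GRAY); sat=hs.max(-1)-hs.min(-1)
X,Y=W[...,0],W[...,1]
reg=(X>.46)&(X<.66)&(Y>-.26)&(Y<.26)
def rect(n,m):
    m=cv2.morphologyEx(m.astype(np.uint8),cv2.MORPH_OPEN,np.ones((2,2)))
    k,l,st,_=cv2.connectedComponentsWithStats(m)
    if k<2: print(n,"none");return
    P=W[l==1+st[1:,4].argmax()]; r=cv2.minAreaRect(P[:,:2].astype(np.float32)); print(n,len(P),"c",np.round(r[0],4),"size",np.round(r[1],3),"box",cv2.boxPoints(r).round(3).tolist(),"z",np.median(P[:,2]).round(4))
rect("base",reg&(H<.03)&(g>80)&(sat<40)&(Y>-.2)); rect("upright",reg&(H>.105)&(H<.135)&(sat<40)&(Y>-.2))
rect("b top",reg&(H>.2)&(H<.221)&(Y<-.2)&(X<.64)); rect("end face",reg&(H>.02)&(H<.195)&(Y<-.08)&(sat>30)&(X<.645))
rect("small",(X>.35)&(X<.46)&(Y>-.13)&(Y<.0)&(H>.075)&(H<.1))
np.savez("top_last.npz",im=im,d=d,K=K,T=T)
E
python3 meas.py
```

```text
clock: 5.28
ee_pos: [0.5872, 0.2506, 0.2296]
eef_rot: [-3.14, -0.002, 2.907]
ft_force: [-0.2, -2.4, 0.3]
grip_width: 1.003
grip_force: 0.0
t 5.3333 q [ 2.930e-01  3.730e-01  1.362e+00 -1.000e-03  1.409e+00 -1.042e+00] p [0.5872 0.2492 0.2299] yaw 2.905
base 1558 c [0.5638 0.1161] size [0.128 0.105] box [[0.49799999594688416, 0.06599999964237213], [0.6000000238418579, 0.041999999433755875], [0.6299999952316284, 0.16699999570846558], [0.527999997138977, 0.19099999964237213]] z nan
upright 79 c [0.5572 0.0522] size [0.006 0.111] box [[0.5019999742507935, 0.05999999865889549], [0.6110000014305115, 0.03799999877810478], [0.6119999885559082, 0.04500000178813934], [0.5040000081062317, 0.06599999964237213]] z 0.0977
b top 1263 c [ 0.5549 -0.2348] size [0.15  0.055] box [[0.4790000021457672, -0.20999999344348907], [0.48100000619888306, -0.26499998569488525], [0.6309999823570251, -0.2590000033378601], [0.6290000081062317, -0.20399999618530273]] z nan
end face 1724 c [ 0.5531 -0.1187] size [0.156 0.061] box [[0.4699999988079071, -0.11500000208616257], [0.49000000953674316, -0.17299999296665192], [0.6370000243186951, -0.12200000137090683], [0.6169999837875366, -0.06400000303983688]] z nan
small 707 c [ 0.4035 -0.0627] size [0.072 0.073] box [[0.367000013589859, -0.027000000700354576], [0.36800000071525574, -0.10000000149011612], [0.4399999976158142, -0.09799999743700027], [0.4390000104904175, -0.026000000536441803]] z nan
```

Bookend heel is near (0.549,0.051), base end near (0.579,0.179), still turned 11° from the row. I turn the tool to the row's direction, spread the fingers about 51 mm, and come down behind the base end. The -x finger then touches first, squares the bookend up, and both fingers push.

```bash
python3 -m crank '[[0,0,0,0.125,0.2],[0,0,0,0.125,0.2],[0,0,0,0.125,0.2],[0,0,0,0.125,0.2],[0,0,0,0.125,0.2],[0,0,0,0.125,0.2],[0,0,0,0.125,0.2],[0,0,0,0.125,0.2],[0,0,0,0.125,0.2],[0,0,0,0.125,0.2],[0,0,0,0.125,0.2],[-2.2,-2,0,0,0.2]]'
python3 -m crank '[[0,0,3.5,0,0.2],[0,0,3.5,0,0.2],[0,0,3.5,0,0.2],[0,0,3.5,0,0.2],[0,0,3.5,0,0.2],[0,0,1.0,0,0.2],[0,0,0,0,0.2],[0,0,0,0,0.2]]'
python3 - <<'E'
from h import *
im,d,K,T=cap("scene"); im2,d2,K2,T2=cap("wrist")
cv2.imwrite("pics/s5.png",np.hstack([cv2.resize(im[170:270,270:400],(400,308)),cv2.resize(im2,(400,308))]))
z=np.load("top0.npz"); K,T=z["K"],z["T"]; R,t=T[:3,:3],T[:3,3]; C=-R.T@t
for u,v in((321.7,175),(319,227.7)):
    r=R.T@np.linalg.inv(K)@[u,v,1]; print((C+r*(.003-C[2])/r[2]).round(4))
s=robot.sense(); p=np.array(s["ee_pos"]); print(p,s["eef_rot"])
W=cloud(d,*[cap("scene")[i] for i in(2,3)]).reshape(-1,3)-p
m=(abs(W[:,0])<.06)&(abs(W[:,1])<.02)&(W[:,2]>-.02)&(W[:,2]<.06)
for z0 in np.arange(-.02,.06,.005):
    q=m&(W[:,2]>=z0)&(W[:,2]<z0+.005)
    if q.sum()>2: print(round(z0,3),q.sum(),W[q].min(0).round(3),W[q].max(0).round(3))
E
```

```text
clock: 6.33
ee_pos: [0.5699, 0.2283, 0.2302]
eef_rot: [3.139, -0.002, 1.524]
ft_force: [1.6, -0.4, -0.1]
grip_width: 0.601
grip_force: 0.0
clock: 7.0
ee_pos: [0.5676, 0.227, 0.0469]
eef_rot: [3.141, 0.0, 1.528]
ft_force: [0.7, 0.6, -0.7]
grip_width: 0.602
grip_force: 0.0
[ 0.6407 -0.1065  0.003 ]
[ 0.4916 -0.1008  0.003 ]
[0.56901789 0.22785644 0.0486942 ] [ 3.13729352e+00 -1.30970143e-03  1.52826321e+00]
0.0 16 [-0.026 -0.014  0.   ] [0.036 0.009 0.005]
0.005 17 [-0.032 -0.014  0.005] [0.04  0.007 0.01 ]
0.01 20 [-0.027 -0.015  0.01 ] [0.041 0.011 0.014]
0.015 17 [-0.027 -0.015  0.016] [0.043 0.01  0.02 ]
0.02 24 [-0.033 -0.014  0.02 ] [0.043 0.008 0.024]
0.025 20 [-0.03  -0.013  0.025] [0.043 0.004 0.03 ]
0.03 19 [-0.033 -0.015  0.03 ] [0.043 0.005 0.035]
0.035 15 [-0.03  -0.015  0.035] [0.041 0.007 0.04 ]
0.04 9 [-0.031 -0.016  0.041] [0.041 0.004 0.044]
0.045 29 [-0.052 -0.017  0.045] [0.058 0.006 0.05 ]
0.05 28 [-0.048 -0.017  0.05 ] [0.059 0.008 0.055]
0.055 28 [-0.054 -0.018  0.055] [0.06  0.004 0.06 ]
```

View pics/s5.png

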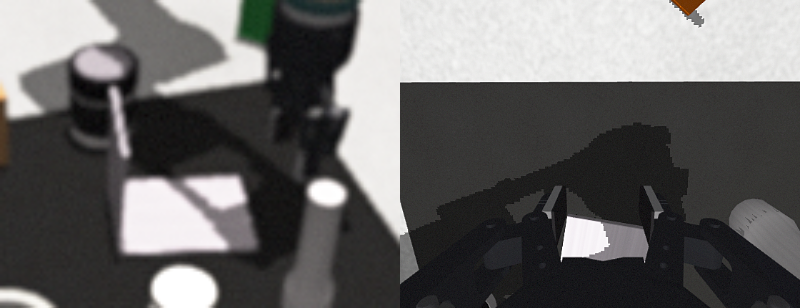

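The scene crop (left) shows the bookend standing, with the fingers just beyond its base end at (240,215). The wrist view (right) shows the base end between the finger directions at (600,240), clear of the tips. The carton's foot centre is at (0.566,-0.104), so the final heel target is about (0.563,-0.167). I lower to just above the mat.

```bash
python3 -m crank '[[0,0,3.5,0,0.2],[0,0,0.5,0,0.2],[0,0,0,0,0.2],[0,0,0,0,0.2]]'
python3 -m crank '[[0,0,0.25,0,0.2],[0,0,0,0,0.2],[0,0,0,0,0.2]]'
```

```text
clock: 7.53
ee_pos: [0.5672, 0.2279, 0.007]
eef_rot: [3.141, -0.0, 1.529]
ft_force: [0.5, -0.3, 1.1]
grip_width: 0.594
grip_force: 0.0
clock: 7.78
ee_pos: [0.5677, 0.228, 0.0047]
eef_rot: [3.14, -0.001, 1.529]
ft_force: [-0.0, -0.5, -0.3]
grip_width: 0.599
grip_force: 0.0
```

```bash
python3 -m crank '[[0,0,0.2,0,0.2],[0,0,0,0,0.2],[0,0,0,0,0.2]]'
python3 -m crank '[[0,0,0.2,0,0.2],[0,0,0,0,0.2],[0,0,0,0,0.2]]'
```

```text
clock: 8.03
ee_pos: [0.5671, 0.2278, 0.0019]
eef_rot: [3.142, -0.0, 1.529]
ft_force: [0.3, 0.1, 0.2]
grip_width: 0.603
grip_force: 0.0
clock: 8.28
ee_pos: [0.5673, 0.2279, -0.0002]
eef_rot: [3.141, -0.0, 1.529]
ft_force: [-0.5, -0.1, 0.2]
grip_width: 0.602
grip_force: 0.3
```

```bash
python3 -m crank '[[0,0,0.15,0,0.2],[0,0,0,0,0.2],[0,0,0,0,0.2]]'
python3 -m crank '[[0,0,0.15,0,0.2],[0,0,0,0,0.2],[0,0,0,0,0.2]]'
```

```text
clock: 8.53
ee_pos: [0.5673, 0.2279, -0.0002]
eef_rot: [3.141, -0.0, 1.529]
ft_force: [-2.4, -0.5, 8.7]
grip_width: 0.599
grip_force: 4.6
clock: 8.78
ee_pos: [0.5673, 0.2279, -0.0003]
eef_rot: [3.14, -0.0, 1.529]
ft_force: [-3.9, -1.3, 18.9]
grip_width: 0.598
grip_force: 8.9
```

The tips touch the mat at TCP z≈0. I raise them about 1.5 mm and start pushing.

```bash
python3 -m crank '[[0,0,-0.42,0,0.2],[-1,0,0,0,0.2],[-1,0,0,0,0.2],[-0.4,0,0,0,0.2],[-0.4,0,0,0,0.2],[-0.4,0,0,0,0.2],[-0.4,0,0,0,0.2],[-0.4,0,0,0,0.2],[-0.4,0,0,0,0.2],[-0.4,0,0,0,0.2],[-0.4,0,0,0,0.2]]'
python3 -m crank '[[-0.4,0,0,0,0.2],[-0.4,0,0,0,0.2],[-0.4,0,0,0,0.2],[-0.4,0,0,0,0.2],[-0.4,0,0,0,0.2],[-0.4,0,0,0,0.2]]'
python3 meas.py
```

```text
clock: 9.7
ee_pos: [0.5646, 0.1756, 0.0007]
eef_rot: [-3.141, -0.0, 1.529]
ft_force: [-0.9, 4.0, -2.0]
grip_width: 0.602
grip_force: 1.8
clock: 10.2
ee_pos: [0.5638, 0.1514, 0.001]
eef_rot: [-3.141, -0.0, 1.529]
ft_force: [-1.7, 3.8, -0.8]
grip_width: 0.6
grip_force: 1.9
t 10.25 q [ 1.420e-01  5.020e-01  1.789e+00 -1.000e-03  8.500e-01  1.850e-01] p [0.5638 0.1506 0.001 ] yaw 1.529
base 1393 c [0.5666 0.0695] size [0.102 0.113] box [[0.49799999594688416, 0.03700000047683716], [0.6060000061988831, 0.004000000189989805], [0.6359999775886536, 0.10199999809265137], [0.527999997138977, 0.13500000536441803]] z nan
upright 36 c [0.5122 0.1299] size [0.058 0.019] box [[0.49900001287460327, 0.10199999809265137], [0.5180000066757202, 0.10000000149011612], [0.5249999761581421, 0.15700000524520874], [0.5059999823570251, 0.1599999964237213]] z 0.1086
b top 1266 c [nan nan] size [0. 0.] box [[nan, nan], [nan, nan], [nan, nan], [nan, nan]] z nan
end face 1710 c [ 0.5652 -0.1347] size [0.062 0.146] box [[0.48899999260902405, -0.15800000727176666], [0.6349999904632568, -0.17299999296665192], [0.640999972820282, -0.11100000143051147], [0.4959999918937683, -0.09600000083446503]] z nan
small 709 c [ 0.4034 -0.0626] size [0.072 0.073] box [[0.3659999966621399, -0.027000000700354576], [0.36800000071525574, -0.10000000149011612], [0.4399999976158142, -0.09799999743700027], [0.4390000104904175, -0.02500000037252903]] z 0.0882
```

```bash
cat > up.py <<'E'
from h import *
im,d,K,T=cap("top"); W=cloud(d,K,T); h=im.astype(int); sat=h.max(-1)-h.min(-1)
y1=robot.sense()["ee_pos"][1]-.05
m=(W[...,2]>.09)&(W[...,2]<.135)&(W[...,0]>.47)&(W[...,0]<.66)&(W[...,1]>y1-.17)&(W[...,1]<y1)&(sat<45)&(h.min(-1)>60)
P=W[m]; c=np.median(P[:,:2],0)
l=cv2.fitLine(P[:,:2].astype(np.float32),cv2.DIST_HUBER,0,.01,.01).ravel(); v=l[:2]*np.sign(l[0]); s=(P[:,:2]-l[2:])@v
print(len(P),"top edge ends",(l[2:]+v*s.min()).round(4),(l[2:]+v*s.max()).round(4),"ang deg",np.degrees(np.arctan2(v[1],v[0])).round(1),"z",np.median(P[:,2]).round(3), "c",(l[2:]+v*(s.min()+s.max())/2).round(4))
E
python3 up.py
```

```text
75 top edge ends [0.5204 0.0134] [0.6193 0.0059] ang deg -4.3 z 0.122 c [0.5699 0.0097]
```

It has squared up to -4.3° (row -2.3°), heel centre about (0.570,0.010). Pushing straight along the row now leads onto the target.

```bash
python3 -m crank '[[-0.5,0,0,0,0.2],[-0.5,0,0,0,0.2],[-0.5,0,0,0,0.2],[-0.5,0,0,0,0.2],[-0.5,0,0,0,0.2],[-0.5,0,0,0,0.2],[-0.5,0,0,0,0.2],[-0.5,0,0,0,0.2],[-0.5,0,0,0,0.2],[-0.5,0,0,0,0.2],[-0.5,0,0,0,0.2],[-0.5,0,0,0,0.2]]'
python3 -m crank '[[-0.5,0,0,0,0.2],[-0.5,0,0,0,0.2],[-0.5,0,0,0,0.2],[-0.5,0,0,0,0.2],[-0.5,0,0,0,0.2],[-0.5,0,0,0,0.2],[-0.5,0,0,0,0.2],[-0.5,0,0,0,0.2]]'
python3 up.py
```

```text
clock: 11.3
ee_pos: [0.5615, 0.0916, 0.0012]
eef_rot: [3.141, -0.0, 1.529]
ft_force: [0.1, 4.7, 0.1]
grip_width: 0.603
grip_force: 2.6
clock: 11.97
ee_pos: [0.5596, 0.0516, 0.0012]
eef_rot: [-3.142, -0.0, 1.529]
ft_force: [-0.5, 5.2, 1.0]
grip_width: 0.599
grip_force: 2.7
91 top edge ends [ 0.4929 -0.0838] [ 0.6188 -0.0895] ang deg -2.6 z 0.121 c [ 0.5558 -0.0866]
```

```bash
python3 -m crank '[[-0.4,0,0,0,0.2],[-0.4,0,0,0,0.2],[-0.4,0,0,0,0.2],[-0.4,0,0,0,0.2],[-0.4,0,0,0,0.2],[-0.4,0,0,0,0.2],[-0.4,0,0,0,0.2],[-0.4,0,0,0,0.2],[-0.4,0,0,0,0.2],[-0.4,0,0,0,0.2]]'
python3 up.py
python3 - <<'E'
from h import *
im,d,K,T=cap("scene"); cv2.imwrite("pics/s6.png",cv2.resize(im[150:310,140:350],(788,600)))
E
```

```text
clock: 12.85
ee_pos: [0.5577, 0.0128, 0.0012]
eef_rot: [-3.141, -0.002, 1.528]
ft_force: [0.2, 8.2, -0.1]
grip_width: 0.597
grip_force: 3.9
103 top edge ends [ 0.4909 -0.1233] [ 0.6162 -0.1278] ang deg -2.0 z 0.122 c [ 0.5535 -0.1256]
```

View pics/s6.png

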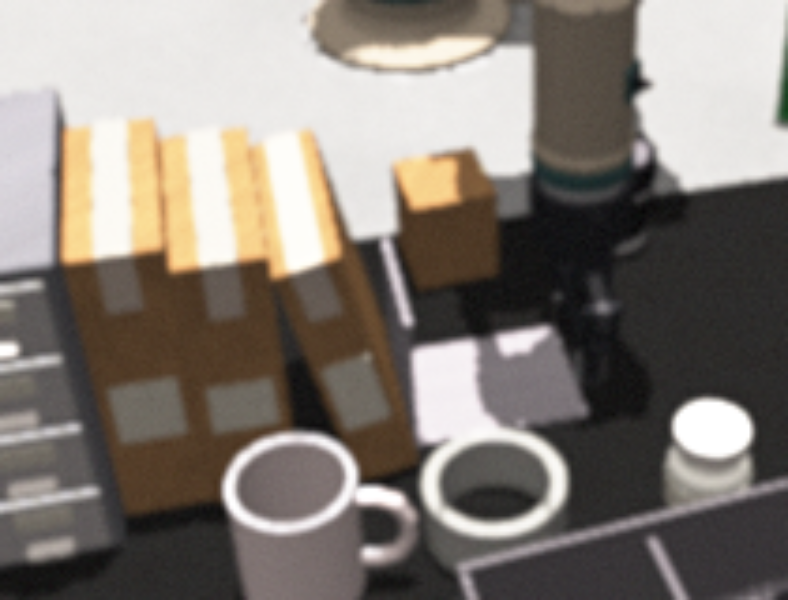

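The bookend's foot at (410,440) is pushing the carton's foot, and the carton is rising. Everything else still stands. Continuing slowly while watching the force.

```bash
python3 -m crank '[[-0.3,0,0,0,0.2],[-0.3,0,0,0,0.2],[-0.3,0,0,0,0.2],[-0.3,0,0,0,0.2],[-0.3,0,0,0,0.2],[-0.3,0,0,0,0.2],[-0.3,0,0,0,0.2],[-0.3,0,0,0,0.2],[-0.3,0,0,0,0.2],[-0.3,0,0,0,0.2]]'
python3 -m crank '[[-0.2,0,0,0,0.2],[-0.2,0,0,0,0.2],[-0.1,0,0,0,0.2],[0,0,0,0,0.2]]'; python3 up.py
```

```text
clock: 13.78
ee_pos: [0.5563, -0.0172, 0.0011]
eef_rot: [-3.141, -0.002, 1.528]
ft_force: [0.9, 7.4, 0.9]
grip_width: 0.597
grip_force: 3.9
clock: 14.12
ee_pos: [0.5561, -0.0225, 0.0011]
eef_rot: [-3.141, -0.001, 1.528]
ft_force: [0.8, 6.5, 1.2]
grip_width: 0.599
grip_force: 3.2
144 top edge ends [ 0.4843 -0.1585] [ 0.6178 -0.1629] ang deg -1.9 z 0.121 c [ 0.551  -0.1607]
```

```bash
python3 -m crank '[[-0.15,0,0,0,0.2],[-0.15,0,0,0,0.2],[0,0,0,0,0.2]]'; python3 -m crank '[[-0.1,0,0,0,0.2],[-0.1,0,0,0,0.2],[0,0,0,0,0.2]]'
python3 - <<'E'
from h import *
im,d,K,T=cap("top"); W=cloud(d,K,T).reshape(-1,3)
for x in(.51,.565,.62):   # height profile along the row
    print(x)
    for y in np.arange(-.22,-.14,.005):
        m=(abs(W[:,0]-x)<.015)&(abs(W[:,1]-y)<.0025)
        print((round(y,3),m.sum(),np.percentile(W[m,2],[10,50,90]).round(3).tolist()) if m.sum() else (round(y,3),0),end=" ")
    print()
E
```

```text
clock: 14.42
ee_pos: [0.5559, -0.0254, 0.0011]
eef_rot: [-3.141, -0.001, 1.528]
ft_force: [1.6, 5.8, 1.0]
grip_width: 0.603
grip_force: 3.3
clock: 14.67
ee_pos: [0.5558, -0.0271, 0.0012]
eef_rot: [-3.141, -0.002, 1.528]
ft_force: [1.7, 7.9, 1.9]
grip_width: 0.599
grip_force: 3.9
0.51
(np.float64(-0.22), np.int64(28), [0.209, 0.213, 0.215]) (np.float64(-0.215), np.int64(26), [0.21, 0.212, 0.215]) (np.float64(-0.21), np.int64(29), [0.201, 0.206, 0.215]) (np.float64(-0.205), np.int64(26), [0.201, 0.203, 0.206]) (np.float64(-0.2), np.int64(23), [0.201, 0.204, 0.207]) (np.float64(-0.195), np.int64(31), [0.202, 0.205, 0.207]) (np.float64(-0.19), np.int64(23), [0.202, 0.204, 0.207]) (np.float64(-0.185), np.int64(27), [0.201, 0.204, 0.207]) (np.float64(-0.18), np.int64(24), [0.201, 0.204, 0.208]) (np.float64(-0.175), np.int64(26), [0.2, 0.202, 0.205]) (np.float64(-0.17), np.int64(26), [0.2, 0.203, 0.206]) (np.float64(-0.165), np.int64(110), [0.018, 0.12, 0.199]) (np.float64(-0.16), np.int64(25), [0.002, 0.007, 0.084]) (np.float64(-0.155), np.int64(22), [0.0, 0.006, 0.009]) (np.float64(-0.15)
[... 1228 characters left out ...]
.2, 0.203, 0.206]) (np.float64(-0.2), np.int64(22), [0.202, 0.204, 0.207]) (np.float64(-0.195), np.int64(26), [0.201, 0.203, 0.206]) (np.float64(-0.19), np.int64(27), [0.2, 0.203, 0.206]) (np.float64(-0.185), np.int64(25), [0.202, 0.203, 0.206]) (np.float64(-0.18), np.int64(31), [0.201, 0.203, 0.206]) (np.float64(-0.175), np.int64(25), [0.2, 0.203, 0.205]) (np.float64(-0.17), np.int64(86), [0.02, 0.142, 0.202]) (np.float64(-0.165), np.int64(38), [0.0, 0.015, 0.115]) (np.float64(-0.16), np.int64(20), [0.001, 0.007, 0.012]) (np.float64(-0.155), np.int64(15), [0.001, 0.004, 0.011]) (np.float64(-0.15), np.int64(15), [0.003, 0.008, 0.011]) (np.float64(-0.145), np.int64(20), [0.003, 0.005, 0.012])
```

```bash
python3 -m crank '[[-0.1,0,0,0,0.2],[0,0,0,0,0.2]]'; python3 -m crank '[[-0.1,0,0,0,0.2],[0,0,0,0,0.2]]'; python3 -m crank '[[-0.1,0,0,0,0.2],[0,0,0,0,0.2]]'
```

```text
clock: 14.88
ee_pos: [0.5558, -0.0274, 0.0011]
eef_rot: [-3.141, -0.003, 1.528]
ft_force: [0.6, 9.6, 1.5]
grip_width: 0.598
grip_force: 4.9
clock: 15.05
ee_pos: [0.5558, -0.0277, 0.0011]
eef_rot: [-3.141, -0.004, 1.527]
ft_force: [0.7, 12.1, 2.7]
grip_width: 0.593
grip_force: 6.0
clock: 15.22
ee_pos: [0.5557, -0.028, 0.0012]
eef_rot: [-3.141, -0.005, 1.527]
ft_force: [2.0, 14.7, 2.7]
grip_width: 0.6
grip_force: 7.2
```

The row is now solid against the drawer unit: the force climbs and nothing moves. I back off, lift and check.

```bash
python3 -m crank '[[0.3,0,0,0,0.2],[0.5,0,0,0,0.2],[1.5,0,0,0,0.2],[2,0,0,0,0.2],[2,0,0,0,0.2],[0,0,-3.5,0,0.2],[0,0,-3.5,0,0.2],[0,0,-3.5,0,0.2],[0,0,-3.5,0,0.2],[0,0,-3.5,0,0.2],[3,0,-3,0,0.2],[3,0,0,0,0.2]]'
python3 -m crank '[[4,0,0,0,0.2],[4,0,0,0,0.2],[0,0,0,0,0.2],[0,0,0,0,0.2]]'
python3 up.py; python3 meas.py
python3 - <<'E'
from h import *
a=cap("top")[0];b=cap("scene")[0]
cv2.imwrite("pics/fin.png",np.hstack([cv2.resize(a[120:290,200:430],(400,296)),cv2.resize(b[150:310,140:356],(400,296))]))
E
```

```text
clock: 16.22
ee_pos: [0.5654, 0.0896, 0.2127]
eef_rot: [3.128, 0.002, 1.525]
ft_force: [1.5, -0.0, 0.8]
grip_width: 0.597
grip_force: 0.0
clock: 16.55
ee_pos: [0.5645, 0.172, 0.2052]
eef_rot: [3.142, 0.002, 1.532]
ft_force: [0.2, -0.3, 0.1]
grip_width: 0.6
grip_force: 0.0
t 16.65 q [ 0.176  0.314  1.516 -0.002  1.313  0.218] p [0.5645 0.17   0.2052] yaw 1.529
base 1719 c [ 0.5701 -0.1032] size [0.119 0.107] box [[0.5080000162124634, -0.15299999713897705], [0.6129999756813049, -0.17100000381469727], [0.6330000162124634, -0.05299999937415123], [0.5270000100135803, -0.035999998450279236]] z nan
upright 108 c [ 0.5622 -0.1676] size [0.004 0.098] box [[0.5130000114440918, -0.1679999977350235], [0.6110000014305115, -0.17100000381469727], [0.6110000014305115, -0.16699999570846558], [0.5130000114440918, -0.164000004529953]] z 0.1281
b top 1506 c [ 0.5551 -0.2279] size [0.165 0.017] box [[0.4749999940395355, -0.24899999797344208], [0.48100000619888306, -0.26499998569488525], [0.6349999904632568, -0.2070000022649765], [0.6290000081062317, -0.19099999964237213]] z nan
end face 16 c [ 0.5318 -0.168 ] size [0.002 0.019] box [[0.5220000147819519, -0.16899999976158142], [0.5410000085830688, -0.16899999976158142], [0.5410000085830688, -0.16699999570846558], [0.5230000019073486, -0.16699999570846558]] z 0.1984
small 705 c [ 0.4037 -0.0626] size [0.072 0.073] box [[0.367000013589859, -0.027000000700354576], [0.36899998784065247, -0.10000000149011612], [0.4410000145435333, -0.09799999743700027], [0.4390000104904175, -0.02500000037252903]] z nan
  return _methods._mean(a, axis=axis, dtype=dtype,
  ret = um.true_divide(
Traceback (most recent call last):
  File "up.py", line 6, in <module>
    l=cv2.fitLine(P[:,:2].astype(np.float32),cv2.DIST_HUBER,0,.01,.01).ravel(); v=l[:2]*np.sign(l[0]); s=(P[:,:2]-l[2:])@v
      ~~~~~~~~~~~^^^^^^^^^^^^^^^^^^^^^^^^^^^^^^^^^^^^^^^^^^^^^^^^^^^^^
cv2.error: OpenCV(4.12.0) /io/opencv/modules/imgproc/src/linefit.cpp:50: error: (-215:Assertion failed) count > 0 in function 'fitLine2D_wods'
```

View pics/fin.png

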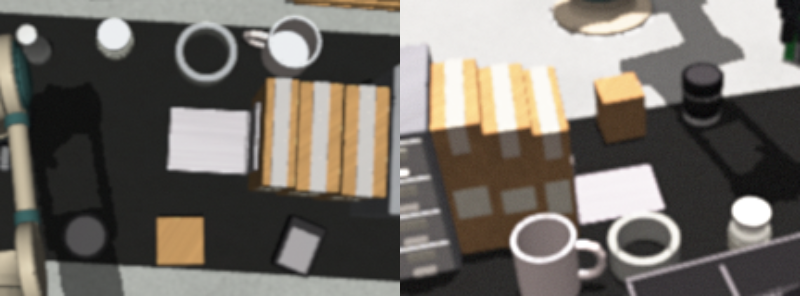

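The top view (left) shows the carton upright and flush at (280,135), with the bookend square against it at (257,140) and centred (x 0.562 against 0.563). The bystanders are where they were, and the scene view (right) agrees.

```bash
python3 -c "
from plant import robot
print(robot.hand_in())"
```

```text
the job is handed in; nothing more can be done
None
```

I handed the job in at about 17 s: by pushing only, the bookend is back on its base and flat against the now-upright end carton, about 1 mm off its middle, the carton is flush with its neighbour, and the bystanders look unmoved in the last pictures.

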